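# Brace the bone clamp in its jig and tighten the wing knob

### The job

The wing knob of the oblong bone clamp is stiff, so on the open bench the whole clamp just spins round with it. Set the oblong clamp down between the two rails of the jig, flat on the jig's plate and about midway along the rails, then tighten its wing knob clockwise (seen from above) by about a quarter turn while the rails brace the clamp, and let go. Leave the round-based clamp standing where it is.

Things in the scene. Friction and masses are not known exactly. Their poses are not given: they have to be found in the camera images.
- clamp: Oblong bone clamp, loose, 0.37 kg: aluminium block 100 (x) x 40 (y) x 20 mm high, bone under a steel strap (76 x 18, top at z 36). Origin: centre of underside; fits the jig either way round. On its vertical centre axis a dark wing knob, an upright plate 44 long, 12 thick, z 44 to 78 mm: strong enough to lift the clamp by; pinch it from above across its 12 mm, at about z 62.
- wing_knob (a joint): Wing knob's angle in the clamp, rad: starts at 0 to 0.3 (loose), grows clockwise from above, stop at 1.9. At 0 the wing's length lies 45 degrees anticlockwise (from above) of the clamp's x axis; at 0.785 along it. Even, stiff friction of 0.12 N m; stays where left and does not slip when the clamp is carried by it. Past 1.0 counts as tight.
- jig: Bracing jig, fixed: grey plate 124 (x) x 92 (y) x 8 mm with two aluminium rails along x, 116 long. Channel between them 54 wide: the clamp has 7 mm spare each side and twists about 8 degrees before the rails stop it. Lips flare to a 71 mm mouth, 32 mm above the underside. Origin: centre of underside; the clamp stands on the plate at z 8. (The grey ring is a stand for round clamps, not the jig.)
- round_clamp: Bystander, loose: same strap and wing knob, but a round base 72 mm in diameter, 20 mm high; 78 mm high in all. Origin: centre of underside. To be left standing where it is.
There are look-alikes about, which are no part of the job. What is shaped like the clamp but green is not meant. What is shaped like the jig but green is not meant.

How it is judged:
By the outcome, as a careful person would: the job done as asked, in the order asked, and still so for the second after the job is handed in, with the robot touching nothing.
It also fails if it takes over 45 s, if anything falls off the work surface, if the arm or the gripper's body presses on something with over 40 N, if the wrist force passes 120 N, or if a joint passes its speed limit or range.

### The arm

A 7-joint arm with a two-finger parallel gripper is mounted at the origin on the work surface. World frame = base frame: x ahead of the robot, y to its left, z up, the work surface at z = 0. Lengths are in m, angles in rad, forces in N, time in s.
With the tool pointing down it reaches from about 0.425 to 0.925 m from the base axis. Payload 6.8 kg.
Tool frame: the origin (TCP) lies midway between the tips of the shut fingers; the grasp point (between the pads) lies manip.hold_point_z behind it (manip.hold_point_z is the distance from the TCP to the grasp point, in m); z points along the fingers, y is the direction in which the jaws open and shut (so a half turn about z gives the same grasp; the last joint's range is limited). The gripper opens to 88 mm and grips with 3 to 60 N. Pads are 20 mm wide; open, the fingers measure 115 mm over their backs; the gripper's body (75 mm by 178 mm) begins 61 mm behind the grasp point.
Start: joints at [-1.275, 0.477, 0.022, 1.555, -0.011, 1.109, -0.083], TCP at [0.265, 0.621, 0.223] pointing down, gripper open.
Joint ranges: [-2.96, 2.96], [-0.34, 2.1], [-1.41, 1.46], [0.24, 2.44], [-1.37, 4.51], [0.17, 1.92], [-2.96, 2.96]. Speed limits (rad/s): [2.39, 2.39, 3.14, 3.14, 3.14, 3.14, 3.14].

### API

Orientations are given as a rotation vector (axis times angle).
In Python, from plant import readout, imaging, manip gives the robot as it stands.
- The arm moves only by the tool drive_tool, never from a script. Its argument "plan" is one flat list of numbers, 7 for each row, row after row: the finger opening in m, from 0 to 0.0878, then the shift along the tool's x, y, z in m, then the turn, a rotation vector about the tool's x, y, z in degrees. In form: [claw, tx, ty, tz, rx, ry, rz, claw, tx, ty, tz, rx, ry, rz, ...]. A call has 1 to 20 rows; each row shifts and turns the pose as measured when the row begins, along the tool's axes as they then stand; what a row does not reach is not made up. A row lasts 1/10 s, in which the tool goes at most 50 mm and 8.59 degrees, less where a joint would pass 70% of its speed; a pose out of reach is approached as far as the arm can. A call with a gripper value outside its range is refused whole. The fingers move at their own pace and stop on an object; "newtons" is the grip in N (left out, the last holds). Time passes only in rows, so rows that do not move let the fingers close. It gives the time, the measured TCP pose, the force and the opening at its end, in the units of the state.
- readout.sense(): the state, without advancing time (a new reading comes with each control period).
- imaging.camera(name): name is "scene" or "side" or "wrist"; returns (picture, depth): 480x640x3 uint8, blue, green, red; 480x640 float32, m along the optical axis (not along the pixel's ray), 0 where there is no reading.
- imaging.camera_model(name): a dict with "fovy" (degrees; the focal length in pixels is half the picture's height over the tangent of half this angle, whatever the lens; pixels are square), "cx", "cy" (the principal point, pixels), "R" (3x3) and "t" (3): a world point X has camera coordinates R X + t; the wrist camera has in their place "mount" (4x4, takes a point from camera to tool coordinates, whose origin is the TCP and whose axes are the flange's). Camera axes: x right, y down, z forward; pixel columns grow to the right and rows downward; lengths in m; the calibration is good to about 2 mm. The wrist camera is an equidistant fisheye: a pixel r from the principal point sees the ray r / f radians off the axis. A picture is of the moment at which its call begins: read the wrist's pose just before it. camera_model takes no time and is no camera call.
- manip.close_job(): hands the job in, once; it reports no verdict.
The state is a dict: "clock": time; "joint_positions": joint angles; "joint_velocities": joint speeds; "effort": joint torques, N m; "position": TCP position; "tool_rot": TCP orientation; "ft_force": force on the tool from outside, world axes, zero at the start; "moment": the same for the moment, N m; "width": opening from 0.0 (shut) to 1.0 (fully open).
Only numpy, scipy, OpenCV 4.12 (cv2) and the standard library are available. Lean on these libraries where they do the work, as an engineer would, in place of code of your own. Each camera call takes 0.05 s, during which the arm holds its last target. There are 200 camera calls.

## Working session

There is one attempt and no reset: what is moved stays moved. The work goes in short steps, Python scripts to look and compute and a tool call to move; the robot and the scene stay as the last step left them, time stands still between calls to the robot, and variables do not carry over. Pictures are saved under pics/ and viewed, about 8 in all and at most 12, crops included, and the job is handed in when it is done.

Besides the shell and the picture viewer there is one more tool, called after ">>>" in YAML: its name, and indented under it one key for each argument. drive_tool: Moves the arm, as the interface text tells. Its arguments: {"type":"object","properties":{"plan":{"type":"array"},"newtons":{"type":"number"}},"required":["plan"]}

```bash
mkdir -p pics; python3 - <<'E'
from plant import readout, imaging, manip
import cv2,numpy as np
print(readout.sense(), manip.hold_point_z)
for n in("scene","side"):
    p,d=imaging.camera(n); cv2.imwrite(f"pics/{n}0.png",p); np.savez(f"{n}0.npz",p=p,d=d)
    print(n,imaging.camera_model(n))
print(imaging.camera_model("wrist"))
E
```

```text
{'clock': 0.0, 'joint_positions': array([-1.27508187,  0.47782076,  0.02233818,  1.55641936, -0.0114978 ,
        1.10928907, -0.08307477]), 'joint_velocities': array([ 1.09250276e-03,  3.33688337e-04, -2.75798130e-04,  1.39165155e-03,
       -1.20723550e-03,  4.50770793e-04, -2.31152997e-05]), 'effort': array([ 2.22275303e-04, -5.82866693e+01,  1.53489701e+00, -2.72603792e+01,
       -5.43353800e-02,  1.70806475e-02,  1.89343141e-04]), 'position': array([0.26500847, 0.62016191, 0.2216814 ]), 'tool_rot': array([-6.29887010e-01, -3.07756458e+00,  2.81758887e-03]), 'ft_force': array([-0.2456447 , -0.29010562,  0.27613943]), 'moment': array([ 0.07722856, -0.00580108,  0.05210859]), 'width': 0.9990661168436574} 0.0187
scene {'fovy': 52.90037900073794, 'cx': 327.01679410084284, 'cy': 236.18589680921613, 'R': array([[-0.27013548,  0.96280606, -0.00559549],
       [ 0.68996138,  0.18952318, -0.69859449],
       [-0.67155053, -0.19257583, -0.71549594]]), 't': array([ 0.06400174, -0.36296749,  1.41165178])}
side {'fovy': 55.15350021978656, 'cx': 319.5435708275499, 'cy': 237.8665217865715, 'R': array([[ 0.99045053, -0.137117  , -0.01437644],
       [-0.0889012 , -0.55548445, -0.82676091],
       [ 0.10537709,  0.82014386, -0.56236974]]), 't': array([-0.508153  ,  0.12194392,  0.98983487])}
{'fovy': 65.70646984690485, 'cx': 320.16354934105453, 'cy': 240.5802005789054, 'mount': array([[ 2.74355174e-04, -9.53290591e-01, -3.02054588e-01,
         8.32057455e-02],
       [ 9.99998434e-01,  7.89668144e-04, -1.58391392e-03,
         2.89549550e-04],
       [ 1.74845312e-03, -3.02053681e-01,  9.53289314e-01,
        -1.61648784e-01],
       [ 0.00000000e+00,  0.00000000e+00,  0.00000000e+00,
         1.00000000e+00]])}
```

View pics/scene0.png

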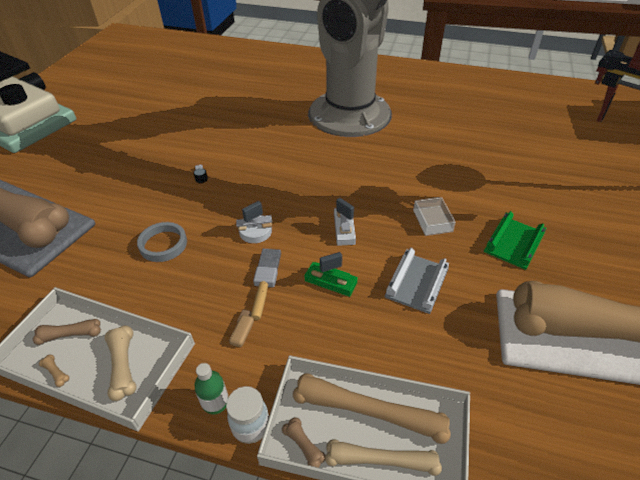

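View pics/side0.png

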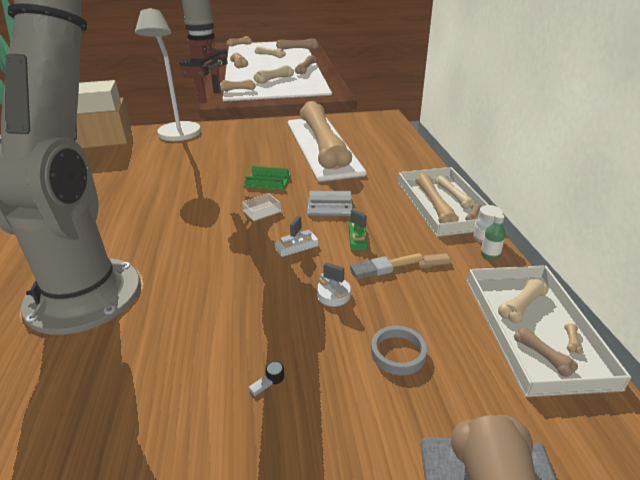

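Candidates in the scene view: oblong clamp, bare metal (345,225); green clamp (330,275), not meant; round clamp (253,225), the bystander. For the jig: grey (417,280); green (516,240), not meant; grey ring (162,242), only a stand. I choose the grey clamp at (345,225) and the grey jig at (417,280), and measure them from both cameras.

```bash
cat > h.py <<'E'
import numpy as np,cv2
from plant import imaging,readout
def cloud(n,d):
    m=imaging.camera_model(n); f=240/np.tan(np.radians(m["fovy"])/2)
    v,u=np.mgrid[0:480,0:640]; c=np.stack([(u-m["cx"])/f*d,(v-m["cy"])/f*d,d],-1)
    X=(c-m["t"])@m["R"]; X[d<=0]=np.nan; return X
def rect(P):
    r=cv2.minAreaRect((P[:,:2]*1000).astype(np.float32)); return np.round(r[0],1),np.round(r[1],1),round(r[2],1)
E
python3 - <<'E'
from h import *
C={}
for n,pc,pj in(("scene",(345,215),(417,280)),("side",(296,235),(330,205))):
    z=np.load(n+"0.npz"); X=cloud(n,z["d"]); C[n]=X
    print(n,"clamp px",X[pc[1],pc[0]],"jig px",X[pj[1],pj[0]])
    b=X[pj[1],pj[0]]; print(' table', np.nanmedian(X[pj[1]+40:pj[1]+45,pj[0]-60:pj[0]+60,2]))
c0=C["scene"][225,345][:2]; j0=C["scene"][280,417][:2]; r0=C["scene"][228,253][:2]
for nm,o,R,bands in(("clamp",c0,.075,((.006,.024),(.016,.024),(.028,.040),(.05,.085))),("jig",j0,.095,((.004,.014),(.018,.05),(.004,.05))),("round",r0,.06,((.006,.024),(.05,.085)))):
  for lo,hi in bands:
    for n in C:
        X=C[n].reshape(-1,3); X=X[(np.hypot(*(X[:,:2]-o).T)<R)&(X[:,2]>lo)&(X[:,2]<hi)]
        if len(X)>5: print(nm,n,lo,hi,len(X),rect(X),"mean",X.mean(0).round(4),"zmax",X[:,2].max().round(4), "zpct",np.percentile(X[:,2],[10,50,90]).round(4))
im=np.load("scene0.npz")["p"]; im2=np.load("side0.npz")["p"]
cv2.imwrite("pics/crop1.png",np.hstack([cv2.resize(im[185:325,300:460],None,fx=2.5,fy=2.5),cv2.resize(im2[180:320,230:390],None,fx=2.5,fy=2.5)]))
E
```

```text
scene clamp px [0.48182265 0.10891824 0.05065299] jig px [0.58245659 0.28307865 0.00760979]
 table -0.0008064071759084407
side clamp px [0.47044418 0.09849108 0.03902137] jig px [0.57676607 0.25138777 0.02412314]
 table 0.0019636822028214463
clamp scene 0.006 0.024 348 (array([474. , 106.7]), array([103.2,  39.9]), 18.8) mean [0.4966 0.1114 0.0176] zmax 0.0236 zpct [0.012  0.0185 0.0209]
clamp side 0.006 0.024 404 (array([470.7, 102. ]), array([99.7, 42.5]), 17.1) mean [0.47   0.0911 0.0169] zmax 0.0238 zpct [0.0083 0.0189 0.0218]
clamp scene 0.016 0.024 279 (array([473.5, 106.5]), array([102.2,  39.9]), 18.8) mean [0.4925 0.11   0.0191] zmax 0.0236 zpct [0.0171 0.019  0.0211]
clamp side 0.016 0.024 267 (array([471.4,  99.1]), array([101.2,  40.5]), 11.8) mean [0.4691 0.0939 0.02  ] zmax 0.0238 zpct [0.0178 0.0202 0.0222]
clamp scene 0.028 0.04 126 (array([481.6, 106.8]), array([64.4, 22.4]), 22.6) mean [0.4934 0.1122 0.0345] zmax 0.0399 zpct [0.0307 0.0348 0.0372]
clamp side 0.028 0.04 186 (array([470.7, 103.4]), array([76.4, 26.5]), 19.2) mean [0.4698 0.0996 0.0345] zmax 0.0395 zpc
[... 1087 characters left out ...]
76.3]), array([ 96.9, 140.1]), 83.5) mean [0.5787 0.2755 0.0185] zmax 0.0358 zpct [0.0077 0.019  0.0301]
round scene 0.006 0.024 409 (array([540.4, -72.8]), array([56.4, 69.1]), 62.0) mean [ 0.5516 -0.072   0.0171] zmax 0.0237 zpct [0.0096 0.0184 0.021 ]
round side 0.006 0.024 481 (array([545.8, -83.9]), array([102.,  66.]), 13.5) mean [ 0.5258 -0.0972  0.0179] zmax 0.0238 zpct [0.0099 0.0197 0.0217]
round scene 0.05 0.085 255 (array([534.9, -80.3]), array([15.4, 44.3]), 55.6) mean [ 0.5374 -0.0789  0.0671] zmax 0.0798 zpct [0.0543 0.0677 0.0773]
round side 0.05 0.085 284 (array([531.1, -83.9]), array([15.8, 43.9]), 51.8) mean [ 0.5304 -0.0875  0.0675] zmax 0.0819 zpct [0.0539 0.0688 0.0785]
```

View pics/crop1.png

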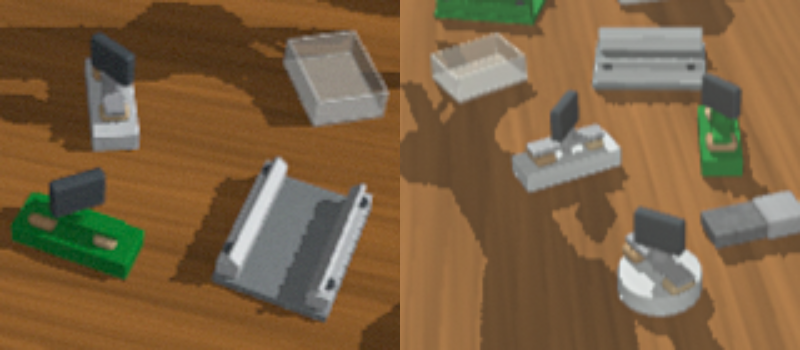

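The crop shows the metal oblong clamp at (110,110) in its left half and the grey jig at (295,235). Both cameras agree to about 5 mm:
- **Clamp:** near (472,105) mm, axis about 19°, wing about 60°.
- **Jig:** near (582,281) mm, rail axis about -10°.

I'll move above the clamp and refine with the wrist camera.

>>> drive_tool:
  plan: [0.06, -0.0328, -0.0328, 0, 0, 0, 0, 0.06, -0.0328, -0.0328, 0, 0, 0, 0, 0.06, -0.0328, -0.0328, 0, 0, 0, 0, 0.06, -0.0328, -0.0328, 0, 0, 0, 0, 0.06, -0.0328, -0.0328, 0, 0, 0, 0, 0.06, -0.0328, -0.0328, 0, 0, 0, 0, 0.06, -0.0328, -0.0328, 0, 0, 0, 0, 0.06, -0.0328, -0.0328, 0, 0, 0, 0, 0.06, -0.0328, -0.0328, 0, 0, 0, 0, 0.06, -0.0328, -0.0328, 0, 0, 0, 0, 0.06, -0.0328, -0.0328, 0, 0, 0, 0, 0.06, -0.0328, -0.0328, 0, 0, 0, 0]
  newtons: 40

```text
clock: 1.3
position: [0.4747, 0.0898, 0.2175]
tool_rot: [-0.608, -3.077, 0.006]
ft_force: [0.8, 0.3, 0.0]
width: 0.683
```

>>> drive_tool:
  plan: [0.06, 0, 0, 0, 0, 0, -8.3, 0.06, 0, 0, 0, 0, 0, -8.3, 0.06, 0, 0, 0, 0, 0, -8.3, 0.06, 0, 0, 0, 0, 0, -8.3, 0.06, 0, 0, 0, 0, 0, -8.3, 0.06, 0, 0, 0, 0, 0, -8.3, 0.06, 0, 0, 0, 0, 0, -8.3, 0.06, 0, 0, 0, 0, 0, -8.3, 0.06, 0, 0, 0, 0, 0, -8.3, 0.06, 0, 0, 0, 0, 0, -8.3]

```text
clock: 2.3
position: [0.474, 0.0789, 0.215]
tool_rot: [1.628, -2.671, 0.001]
ft_force: [-0.6, -0.1, 0.1]
width: 0.683
```

```bash
cat >> h.py <<'E'
from scipy.spatial.transform import Rotation as Ro
def pose():
    s=readout.sense(); return np.array(s["position"]),Ro.from_rotvec(s["tool_rot"]).as_matrix(),s
def wcloud():
    p,R,s=pose(); im,d=imaging.camera("wrist"); m=imaging.camera_model("wrist"); f=240/np.tan(np.radians(m["fovy"])/2)
    v,u=np.mgrid[0:480,0:640]; a=u-m["cx"]; b=v-m["cy"]; r=np.hypot(a,b)+1e-9; th=r/f
    c=np.stack([np.tan(th)*a/r*d,np.tan(th)*b/r*d,d],-1); M=np.array(m["mount"])
    X=(c@M[:3,:3].T+M[:3,3])@R.T+p; X[d<=0]=np.nan; return im,X
def rel(x,y,z,ydeg):
    p,R,s=pose(); cur=np.degrees(np.arctan2(R[1,1],R[0,1]))
    dz=(cur-ydeg+90)%180-90
    print("pos",p.round(4),"yaw_y",cur.round(2),"tilt",R[:,2].round(3),"-> tool shift",(R.T@(np.array([x,y,z])-p)).round(4),"rz",round(dz,1))
def bands(X,o,R,bs,nm):
    X=X.reshape(-1,3); 
    for lo,hi in bs:
        Q=X[(np.hypot(*(X[:,:2]-o).T)<R)&(X[:,2]>lo)&(X[:,2]<hi)]
        if len(Q)>5: print(nm,lo,hi,len(Q),rect(Q),"mean",Q.mean(0).round(4),"z",np.percentile(Q[:,2],[10,50,90]).round(4))
E
python3 - <<'E'
from h import *
p,R,s=pose(); print(s["joint_positions"].round(2))
im,X=wcloud(); cv2.imwrite("pics/w1.png",im); np.savez("w1.npz",im=im,X=X)
bands(X,(.472,.105),.075,((.014,.024),(.03,.04),(.05,.072),(.072,.085)),"clamp")
bands(X,(.582,.281),.085,((.004,.012),(.02,.05),(.026,.05)),"jig")
rel(.472,.105,.2,150)
E
```

```text
[-0.41  0.17  0.13  2.01 -0.02  0.97  2.39]
clamp 0.014 0.024 1826 (array([471.5, 103.2]), array([101.3,  41. ]), 19.0) mean [0.469  0.0977 0.0191] z [0.018  0.0192 0.0203]
clamp 0.03 0.04 1046 (array([471.8, 102.3]), array([76.8, 25.4]), 16.5) mean [0.4705 0.1022 0.0352] z [0.0341 0.0353 0.0363]
clamp 0.05 0.072 124 (array([473.7,  96.6]), array([38.6, 10.5]), 43.0) mean [0.4665 0.0893 0.0609] z [0.0526 0.061  0.0698]
clamp 0.072 0.085 676 (array([471.3, 103. ]), array([43.3, 12.8]), 59.4) mean [0.4709 0.1017 0.0768] z [0.0752 0.077  0.0781]
jig 0.004 0.012 750 (array([580.1, 274.5]), array([ 80.4, 124.5]), 80.0) mean [0.5786 0.2611 0.0077] z [0.0055 0.0073 0.0108]
jig 0.02 0.05 1466 (array([580.8, 281.6]), array([ 92.1, 116. ]), 79.6) mean [0.5718 0.2884 0.0257] z [0.0219 0.0252 0.0303]
jig 0.026 0.05 656 (array([580.4, 280.7]), array([ 89.2, 115.8]), 79.1) mean [0.5764 0.3039 0.0288] z [0.0265 0.0288 0.031 ]
pos [0.474  0.0789 0.215 ] yaw_y 153.15 tilt [-0.011 -0.007 -1.   ] -> tool shift [-0.0225  0.0134  0.0148] rz 3.2
```

View pics/w1.png

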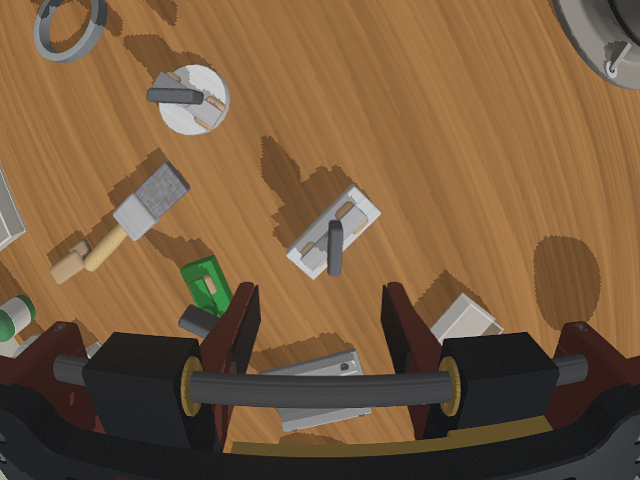

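Wrist view: clamp at (335,232) with its wing at (335,248), jig partly hidden at (315,390), green clamp at (207,290). It refines the figures to:
- **Clamp:** (471.5,103) mm, 18.5°, wing 59.5° at z 78 mm.
- **Jig:** (581,281) mm, -10.3°.

Next I align and check again before descending.

>>> drive_tool:
  plan: [0.06, -0.01, 0.0065, 0.025, 0, 0, 1.8, 0.06, -0.01, 0.006, 0.025, 0, 0, 1.8, 0.06, 0, 0, 0.025, 0, 0, 0, 0.06, 0, 0, 0, 0, 0, 0]

```text
clock: 2.75
position: [0.472, 0.1024, 0.1383]
tool_rot: [1.535, -2.728, 0.002]
ft_force: [-0.5, -0.3, -0.2]
width: 0.685
```

```bash
python3 - <<'E'
from h import *
im,X=wcloud()
bands(X,(.472,.105),.075,((.014,.024),(.072,.085)),"clamp")
rel(.4715,.103,.043,149.5)
E
```

```text
clamp 0.014 0.024 2819 (array([471.6, 103.2]), array([100.7,  40.5]), 18.6) mean [0.4671 0.0974 0.0193] z [0.0183 0.0193 0.0203]
clamp 0.072 0.085 1179 (array([471.3, 103.2]), array([43.5, 12.2]), 59.2) mean [0.4708 0.1022 0.0769] z [0.0755 0.0771 0.0781]
pos [0.4731 0.1028 0.1398] yaw_y 148.75 tilt [-0.007 -0.005 -1.   ] -> tool shift [-0.0002  0.0012  0.0968] rz -0.8
```

>>> drive_tool:
  plan: [0.06, 0, 0.001, 0.025, 0, 0, -0.5, 0.06, 0, 0, 0.025, 0, 0, 0, 0.06, 0, 0, 0.025, 0, 0, 0, 0.06, 0, 0, 0.018, 0, 0, 0, 0.06, 0, 0, 0, 0, 0, 0]

```text
clock: 3.3
position: [0.4782, 0.1039, 0.0512]
tool_rot: [-1.54, 2.735, -0.006]
ft_force: [0.3, -0.4, -1.6]
width: 0.684
```

```bash
python3 - <<'E'
from h import *
rel(.4715,.103,.043,149.3)
E
```

```text
pos [0.4782 0.1039 0.0512] yaw_y 148.77 tilt [ 0.005 -0.002 -1.   ] -> tool shift [0.0043 0.0053 0.0082] rz -0.5
```

>>> drive_tool:
  plan: [0.06, 0.0043, 0.0053, 0.008, 0, 0, -0.5, 0.06, 0, 0, 0, 0, 0, 0, 0.06, 0, 0, 0, 0, 0, 0]

```text
clock: 3.6
position: [0.4734, 0.1034, 0.046]
tool_rot: [-1.548, 2.725, -0.007]
ft_force: [0.3, -0.2, 1.4]
width: 0.677
```

```bash
python3 - <<'E'
from h import *
rel(.4715,.103,.043,149.3)
E
```

```text
pos [0.4734 0.1034 0.046 ] yaw_y 149.2 tilt [ 0.009 -0.    -1.   ] -> tool shift [0.0013 0.0015 0.003 ] rz -0.1
```

>>> drive_tool:
  plan: [0.06, 0.0013, 0.0015, 0.002, 0, 0, 0, 0.0, 0, 0, 0, 0, 0, 0, 0.0, 0, 0, 0, 0, 0, 0, 0.0, 0, 0, 0, 0, 0, 0, 0.0, 0, 0, 0, 0, 0, 0, 0.0, 0, 0, 0, 0, 0, 0]
  newtons: 40

```text
clock: 4.2
position: [0.4727, 0.1035, 0.046]
tool_rot: [-1.545, 2.722, -0.008]
ft_force: [0.1, -0.7, 0.3]
width: 0.27
```

>>> drive_tool:
  plan: [0.0, 0, 0, -0.01, 0, 0, 0, 0.0, 0, 0, -0.02, 0, 0, 0, 0.0, 0, 0, -0.03, 0, 0, 0, 0.0, 0, 0, -0.03, 0, 0, 0, 0.0, 0, 0, -0.03, 0, 0, 0, 0.0, 0, 0, 0, 0, 0, 0]

```text
clock: 4.8
position: [0.4682, 0.1021, 0.1703]
tool_rot: [-1.548, 2.729, -0.006]
ft_force: [0.4, -0.5, -4.3]
width: 0.133
```

```bash
python3 - <<'E'
from h import *
p,R,s=pose(); print(s["width"]*87.8,s["ft_force"],s["joint_positions"].round(2))
rel(.581,.281,.17,120.4)
E
```

```text
11.680475714875529 [ 0.36521299 -0.5369734  -4.26389457] [-0.45  0.22  0.12  2.08 -0.03  0.85  2.29]
pos [0.4682 0.1021 0.1703] yaw_y 149.15 tilt [ 0.006 -0.001 -1.   ] -> tool shift [-0.2115 -0.0051  0.0007] rz 28.7
```

>>> drive_tool:
  plan: [0.0, -0.035, -0.001, 0, 0, 0, 0, 0.0, -0.035, -0.001, 0, 0, 0, 0, 0.0, -0.035, -0.001, 0, 0, 0, 0, 0.0, -0.035, -0.001, 0, 0, 0, 0, 0.0, -0.035, -0.001, 0, 0, 0, 0, 0.0, -0.036, 0, 0, 0, 0, 0, 0.0, 0, 0, 0, 0, 0, 7.0, 0.0, 0, 0, 0, 0, 0, 7.0, 0.0, 0, 0, 0, 0, 0, 7.0, 0.0, 0, 0, 0, 0, 0, 7.0, 0.0, 0, 0, 0, 0, 0, 0, 0.0, 0, 0, 0, 0, 0, 0]

```text
clock: 6.0
position: [0.5729, 0.282, 0.1522]
tool_rot: [0.813, -3.011, 0.015]
ft_force: [0.6, 0.4, -3.1]
width: 0.133
```

```bash
python3 - <<'E'
from h import *
p,R,s=pose(); print(s["width"]*87.8,s["ft_force"],s["joint_positions"].round(2))
rel(.581,.281,.17,120.4)
im,X=wcloud(); cv2.imwrite("pics/w2.png",im); np.savez("w2.npz",im=im,X=X)
zt=p[2]
P=X.reshape(-1,3); P=P[np.hypot(*(P[:,:2]-p[:2]).T)<.08]; print(np.histogram(P[:,2],bins=np.arange(0,.25,.005)))
for n in("scene","side"):
    im,d=imaging.camera(n); X=cloud(n,d); np.savez(n+"2.npz",p=im,d=d); P=X.reshape(-1,3); P=P[np.hypot(*(P[:,:2]-p[:2]).T)<.07]; print(n,np.histogram(P[:,2],bins=np.arange(0,.2,.005))[0])
E
```

```text
11.68257891919266 [ 0.58221272  0.39797568 -3.05696545] [-0.7   0.5   0.2   1.7  -0.11  0.97  1.64]
pos [0.5729 0.282  0.1522] yaw_y 120.23 tilt [-0.02  -0.015 -1.   ] -> tool shift [-0.006  -0.005  -0.0179] rz -0.2
(array([2452, 3202,   38,   26, 1296, 1161,  739,    0,    0,    0,    0,
          0,    0,    0,    0,    0,    0,    1,  163,  231,  258, 3839,
        465,  781, 1168,  839,   23,   62,   89,   86,  183,  279,  512,
       2088,  334,  236,  314,  384,  444,  504,  483,  401,  167,   98,
         78,   72,  839, 2710, 4397]), array([0.   , 0.005, 0.01 , 0.015, 0.02 , 0.025, 0.03 , 0.035, 0.04 ,
       0.045, 0.05 , 0.055, 0.06 , 0.065, 0.07 , 0.075, 0.08 , 0.085,
       0.09 , 0.095, 0.1  , 0.105, 0.11 , 0.115, 0.12 , 0.125, 0.13 ,
       0.135, 0.14 , 0.145, 0.15 , 0.155, 0.16 , 0.165, 0.17 , 0.175,
       0.18 , 0.185, 0.19 , 0.195, 0.2  , 0.205, 0.21 , 0.215, 0.22 ,
       0.225, 0.23 , 0.235, 0.24 , 0.245]))
scene [ 201 1030   37   22  295  281  109    0    0    0    0    0    0    0
    0    0    1   12   50   52   59  408   47   45  126   26   19   25
   22   19   31   43   69   87   39   41   47   47   37]
side [172 232 140 126 188 161 112   0   0   0   0   0   0   0   0   0   0   0
  46  69  63 148  95  31  68  61  13  22  30  21  17  28  31  38  24  25
  22  27  22]
```

View pics/w2.png

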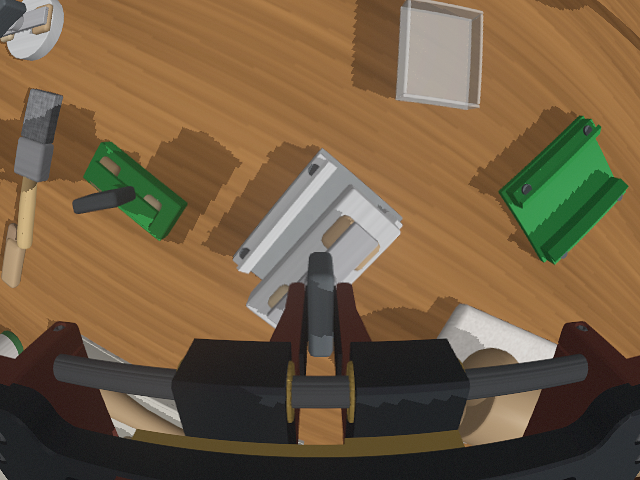

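The clamp is held over the jig: block at (350,255), jig rail at (285,210), rounded wing end at (320,265). The fingers were still closing as I lifted, so they hold only the top 13 mm of the wing. I'll measure the clamp in the hand and the tilt, set it down, then regrip lower for the turn.

```bash
cat >> h.py <<'E'
def tilt():
    p,R,s=pose(); print("tilt fix rx,ry deg",np.degrees(np.cross([0,0,1],R.T@[0,0,-1.])).round(2))
def plane(X,o,R,lo,hi):
    Q=X.reshape(-1,3); Q=Q[(np.hypot(*(Q[:,:2]-o).T)<R)&(Q[:,2]>lo)&(Q[:,2]<hi)]
    for _ in range(4):
        A=np.c_[Q[:,:2]-o,np.ones(len(Q))]; k=np.linalg.lstsq(A,Q[:,2],rcond=None)[0]; Q=Q[abs(A@k-Q[:,2])<.002]
    print("plane slopes deg",np.degrees(k[:2]).round(2),"z",k[2].round(4),len(Q))
E
python3 - <<'E'
from h import *
tilt()
C={"wrist":np.load("w2.npz")["X"],**{n:cloud(n,np.load(n+"2.npz")["d"]) for n in("scene","side")}}
for n,X in C.items():
    bands(X,(.575,.282),.065,((.097,.113),(.117,.127),(.15,.17)),n+" clamp"); plane(X,(.575,.282),.06,.1,.113)
bands(C["wrist"],(.581,.281),.085,((.004,.012),(.018,.04)),"jig")
E
```

```text
tilt fix rx,ry deg [-0.18 -1.33  0.  ]
wrist clamp 0.097 0.113 4634 (array([572.5, 281.2]), array([ 40.5, 100.3]), 78.7) mean [0.5593 0.2755 0.1082] z [0.1061 0.1088 0.1099]
wrist clamp 0.117 0.127 2599 (array([573.2, 281.8]), array([28.9, 76.1]), 79.6) mean [0.5568 0.2826 0.1232] z [0.1183 0.1245 0.1257]
wrist clamp 0.15 0.17 3062 (array([574.2, 279. ]), array([43.8, 28.3]), 14.0) mean [0.5687 0.2795 0.1644] z [0.1571 0.166  0.1674]
plane slopes deg [-1.03 -0.69] z 0.1085 4009
scene clamp 0.097 0.113 525 (array([576.2, 283.7]), array([ 40. , 101.9]), 78.6) mean [0.5947 0.2829 0.1067] z [0.102  0.1075 0.1094]
scene clamp 0.117 0.127 170 (array([576.8, 285.5]), array([22.5, 75.6]), 73.3) mean [0.5967 0.2804 0.1229] z [0.1189 0.1233 0.1252]
scene clamp 0.15 0.17 230 (array([579.7, 287.2]), array([36.3, 30.9]), 30.3) mean [0.5851 0.2868 0.1621] z [0.1539 0.1634 0.1681]
plane slopes deg [-1.36 -0.9 ] z 0.108 369
side clamp 0.097 0.113 332 (array([571.7, 280.5]), array([47.3, 99. ]), 79.4) mean [0.5715 0.2703 0.1066] z [0.0996 0.1084 0.1109]
side clamp 0.117 0.127 142 (array([570.8, 278.8]), array([26.1, 74.2]), 83.1) mean [0.5703 0.2774 0.1233] z [0.1195 0.1241 0.1263]
side clamp 0.15 0.17 114 (array([573.5, 277.8]), array([42.8, 27.1]), 3.5) mean [0.5694 0.2737 0.1614] z [0.154  0.1621 0.1685]
plane slopes deg [0.24 5.79] z 0.1091 139
jig 0.004 0.012 3231 (array([581.4, 281.2]), array([ 92.3, 124.9]), 79.9) mean [0.5641 0.2691 0.0076] z [0.0066 0.0076 0.0085]
jig 0.018 0.04 3206 (array([581.1, 281.3]), array([ 90. , 116.6]), 80.1) mean [0.5712 0.2489 0.0268] z [0.0231 0.0264 0.0312]
```

>>> drive_tool:
  plan: [0.0, -0.0074, -0.0043, 0, -0.2, -1.3, -1.0, 0.0, 0, 0, 0.015, 0, 0, 0, 0.0, 0, 0, 0.015, 0, 0, 0, 0.0, 0, 0, 0, 0, 0, 0, 0.0, 0, 0, 0, 0, 0, 0]

```text
clock: 6.65
position: [0.5835, 0.2812, 0.1205]
tool_rot: [-0.848, 3.022, 0.003]
ft_force: [0.1, 0.1, -3.0]
width: 0.133
```

```bash
cat > chk.py <<'E'
from h import *
import sys
off=.0635
tilt(); p,R,s=pose(); z=p[2]-off; print(s["clock"],s["ft_force"].round(1))
im,X=wcloud(); 
bands(X,p[:2],.065,((z+.016,z+.0235),(z+.032,z+.039)),"clamp"); plane(X,p[:2],.06,z+.014,z+.026)
bands(X,(.581,.281),.085,((.004,.012),(.018,.04)),"jig")
rel(.581,.281,.0,120)
if len(sys.argv)>1: cv2.imwrite(sys.argv[1],im)
E
python3 chk.py
```

```text
tilt fix rx,ry deg [ 0.06  0.15 -0.  ]
6.65 [ 0.1  0.1 -3. ]
clamp 0.07299487973189726 0.08049487973189726 4220 (array([584.1, 281.2]), array([ 40. , 100.1]), 79.7) mean [0.571  0.2761 0.0767] z [0.0758 0.0768 0.0776]
clamp 0.08899487973189726 0.09599487973189727 1930 (array([584.2, 281.6]), array([18.8, 76. ]), 80.0) mean [0.5681 0.2833 0.0927] z [0.0918 0.0928 0.0937]
plane slopes deg [0.12 0.2 ] z 0.0768 4082
jig 0.004 0.012 4536 (array([581.4, 281.5]), array([ 92.1, 124.8]), 79.9) mean [0.5596 0.2735 0.0075] z [0.0066 0.0075 0.0084]
jig 0.018 0.04 4956 (array([581.4, 281.7]), array([ 90.6, 116.5]), 79.9) mean [0.5689 0.2619 0.0266] z [0.023  0.0261 0.0311]
pos [0.5833 0.2811 0.1204] yaw_y 121.36 tilt [ 0.001  0.002 -1.   ] -> tool shift [0.0023 0.001  0.1204] rz 1.4
```

>>> drive_tool:
  plan: [0.0, 0.002, 0.001, 0.01, 0, 0, 0, 0.0, 0, 0, 0.01, 0, 0, 0, 0.0, 0, 0, 0.002, 0, 0, 0, 0.0, 0, 0, 0, 0, 0, 0]

```text
clock: 7.1
position: [0.5813, 0.2813, 0.0972]
tool_rot: [-0.849, 3.021, 0.003]
ft_force: [-0.2, -0.1, -3.6]
width: 0.131
```

```bash
python3 chk.py
```

```text
tilt fix rx,ry deg [ 0.07  0.21 -0.  ]
7.1 [-0.2 -0.1 -3.6]
clamp 0.04974321496030536 0.05724321496030536 4228 (array([582. , 281.3]), array([ 40.1, 100.4]), 79.5) mean [0.5688 0.2762 0.0535] z [0.0525 0.0536 0.0544]
clamp 0.06574321496030536 0.07274321496030536 1933 (array([581.8, 281.6]), array([18.5, 75.7]), 79.4) mean [0.566  0.2834 0.0695] z [0.0685 0.0696 0.0704]
plane slopes deg [0.22 0.26] z 0.0536 4091
jig 0.004 0.012 4153 (array([581.2, 281.8]), array([ 92.4, 124.2]), 80.2) mean [0.5557 0.2731 0.0075] z [0.0066 0.0075 0.0084]
jig 0.018 0.04 6871 (array([581.5, 281.8]), array([ 90.6, 116.7]), 80.2) mean [0.5683 0.2687 0.0272] z [0.0231 0.027  0.0314]
pos [0.5812 0.2813 0.0973] yaw_y 121.39 tilt [ 0.002  0.003 -1.   ] -> tool shift [ 0.0007 -0.0003  0.0973] rz 1.4
```

>>> drive_tool:
  plan: [0.0, 0.0003, 0, 0.009, 0, 0, 0.4, 0.0, 0, 0, 0.009, 0, 0, 0, 0.0, 0, 0, 0.004, 0, 0, 0, 0.0, 0, 0, 0, 0, 0, 0]

```text
clock: 7.55
position: [0.5814, 0.2815, 0.0738]
tool_rot: [-0.837, 3.024, 0.004]
ft_force: [0.0, -0.5, -3.6]
width: 0.133
```

```bash
python3 chk.py
```

```text
tilt fix rx,ry deg [ 0.07  0.25 -0.  ]
7.55 [ 0.  -0.5 -3.6]
clamp 0.026274970864391456 0.033774970864391456 8400 (array([581.5, 281.7]), array([ 88.6, 114.4]), 79.8) mean [0.5686 0.2748 0.0297] z [0.0275 0.03   0.0312]
clamp 0.042274970864391456 0.049274970864391456 1930 (array([582.2, 281.6]), array([18.9, 76.2]), 79.1) mean [0.5661 0.2837 0.046 ] z [0.0451 0.0461 0.0469]
plane slopes deg [0.14 0.05] z 0.0299 6119
jig 0.004 0.012 4018 (array([581.4, 281.8]), array([ 92.4, 124.6]), 80.1) mean [0.5502 0.2757 0.0076] z [0.0066 0.0075 0.0085]
jig 0.018 0.04 13964 (array([581.5, 281.8]), array([ 90.6, 116.8]), 80.2) mean [0.5683 0.2734 0.0281] z [0.0232 0.0291 0.0314]
pos [0.5815 0.2815 0.0741] yaw_y 120.96 tilt [ 0.003  0.003 -1.   ] -> tool shift [ 0.001  -0.0003  0.0741] rz 1.0
```

>>> drive_tool:
  plan: [0.0, 0, 0, 0.0015, 0, 0, 0, 0.0, 0, 0, 0.0015, 0, 0, 0, 0.0, 0, 0, 0, 0, 0, 0]

```text
clock: 7.9
position: [0.582, 0.2817, 0.0714]
tool_rot: [-0.837, 3.023, 0.004]
ft_force: [-0.7, -0.1, -3.1]
width: 0.132
```

```bash
python3 chk.py
```

```text
tilt fix rx,ry deg [ 0.06  0.33 -0.  ]
7.9 [-0.7 -0.1 -3.1]
clamp 0.023866449672180864 0.031366449672180864 9732 (array([581.3, 281.6]), array([ 89.7, 115.1]), 80.0) mean [0.5691 0.2748 0.0276] z [0.0247 0.0276 0.0303]
clamp 0.039866449672180865 0.046866449672180864 1928 (array([582.8, 281.9]), array([18.5, 76.1]), 79.0) mean [0.5667 0.284  0.0436] z [0.0426 0.0436 0.0445]
plane slopes deg [0.35 0.51] z 0.0276 5913
jig 0.004 0.012 4303 (array([581.3, 281.6]), array([ 92.1, 124.3]), 80.1) mean [0.5506 0.276  0.0077] z [0.0067 0.0075 0.0087]
jig 0.018 0.04 14321 (array([581.4, 281.9]), array([ 90.9, 116.7]), 80.1) mean [0.5685 0.2737 0.0274] z [0.0232 0.0274 0.0315]
pos [0.582  0.2818 0.0715] yaw_y 120.96 tilt [ 0.004  0.004 -1.   ] -> tool shift [ 0.0017 -0.0002  0.0715] rz 1.0
```

>>> drive_tool:
  plan: [0.0, 0, 0, 0.0008, 0, 0, 0, 0.05, 0, 0, 0, 0, 0, 0, 0.05, 0, 0, 0, 0, 0, 0, 0.05, 0, 0, 0, 0, 0, 0, 0.05, 0, 0, 0, 0, 0, 0, 0.05, 0, 0, 0, 0, 0, 0]

```text
clock: 8.55
position: [0.5843, 0.2829, 0.0733]
tool_rot: [-0.835, 3.017, 0.006]
ft_force: [0.3, 0.2, 0.3]
width: 0.545
```

```bash
python3 chk.py; python3 -c "
from h import *
p,R,s=pose(); im,X=wcloud(); bands(X,p[:2],.065,((.08,.09),),'wing')"
```

```text
tilt fix rx,ry deg [ 0.06  0.66 -0.  ]
8.55 [0.3 0.2 0.3]
clamp 0.025811903540532352 0.03331190354053235 8793 (array([582.9, 281.9]), array([ 88.7, 114.3]), 80.0) mean [0.5717 0.2786 0.0284] z [0.0265 0.0279 0.0311]
clamp 0.04181190354053235 0.04881190354053235 2735 (array([583.1, 282.1]), array([18.9, 76.4]), 79.4) mean [0.5795 0.2825 0.0435] z [0.0426 0.0434 0.0443]
plane slopes deg [ 0.05 -0.15] z 0.0276 5971
jig 0.004 0.012 4416 (array([581.2, 281.7]), array([ 92.3, 124.1]), 80.0) mean [0.5519 0.2766 0.0077] z [0.0066 0.0076 0.0088]
jig 0.018 0.04 14835 (array([581.6, 281.7]), array([ 90.4, 116.9]), 80.1) mean [0.5709 0.2766 0.0273] z [0.0231 0.0273 0.0315]
pos [0.5843 0.2829 0.0733] yaw_y 120.95 tilt [ 0.009  0.007 -1.   ] -> tool shift [0.0046 0.     0.0732] rz 0.9
wing 0.08 0.09 2833 (array([580.3, 284. ]), array([43. , 62.2]), 52.6) mean [0.5802 0.2804 0.0849] z [0.0827 0.0851 0.0865]
```

>>> drive_tool:
  plan: [0.05, 0.0018, 0, 0.011, 0, 0.6, 0, 0.05, 0.001, 0, 0.011, 0, 0, 0, 0.05, 0, 0, 0, 0, 0, 0, 0.05, 0, 0, 0, 0, 0, 0]

```text
clock: 9.05
position: [0.5812, 0.2811, 0.0484]
tool_rot: [0.838, -3.026, -0.001]
ft_force: [-1.7, -0.5, 0.0]
width: 0.569
```

```bash
python3 -c "
from h import *
rel(.583,.282,.051,121); tilt()"
```

```text
pos [0.5812 0.2811 0.0484] yaw_y 120.95 tilt [-0.002  0.    -1.   ] -> tool shift [-0.002  -0.0002 -0.0026] rz -0.0
tilt fix rx,ry deg [ 0.06 -0.08  0.  ]
```

>>> drive_tool:
  plan: [0.05, -0.002, 0, -0.0025, 0, 0, 0, 0.05, 0, 0, 0, 0, 0, 0, 0.0, 0, 0, 0, 0, 0, 0, 0.0, 0, 0, 0, 0, 0, 0, 0.0, 0, 0, 0, 0, 0, 0, 0.0, 0, 0, 0, 0, 0, 0, 0.0, 0, 0, 0, 0, 0, 0, 0.0, 0, 0, 0, 0, 0, 0, 0.0, 0, 0, 0, 0, 0, 0, 0.0, 0, 0, 0, 0, 0, 0]
  newtons: 40

```text
clock: 10.05
position: [0.5835, 0.2825, 0.0518]
tool_rot: [0.838, -3.027, -0.002]
ft_force: [-0.8, -0.5, -0.1]
width: 0.172
```

```bash
python3 -c "
from h import *
rel(.583,.282,.051,121); tilt(); s=pose()[2]; print(s['width']*87.8,s['ft_force'],s['moment'],s['joint_positions'].round(2))"
```

```text
pos [0.5835 0.2825 0.0518] yaw_y 120.95 tilt [-0.001  0.001 -1.   ] -> tool shift [ 0.0007 -0.0002  0.0008] rz -0.0
tilt fix rx,ry deg [ 0.06 -0.01  0.  ]
15.127097815955945 [-0.77081877 -0.45055543 -0.0973707 ] [0.05381455 0.03051428 0.01154543] [-0.67  0.63  0.17  1.76 -0.14  0.77  1.68]
```

>>> drive_tool:
  plan: [0.0, 0, 0, 0, 0, 0, 0, 0.0, 0, 0, 0, 0, 0, 0, 0.0, 0, 0, 0, 0, 0, 0, 0.0, 0, 0, 0, 0, 0, 4, 0.0, 0, 0, 0, 0, 0, 7, 0.0, 0, 0, 0, 0, 0, 7, 0.0, 0, 0, 0, 0, 0, 7, 0.0, 0, 0, 0, 0, 0, 7, 0.0, 0, 0, 0, 0, 0, 0]

```text
clock: 10.95
position: [0.5833, 0.2819, 0.0518]
tool_rot: [-0.06, -3.14, -0.0]
ft_force: [0.1, 0.4, 0.6]
width: 0.171
```

```bash
python3 -c "
from h import *
rel(.583,.282,.051,23); tilt(); s=pose()[2]; print(s['width']*87.8,s['ft_force'],s['moment'],s['joint_positions'].round(2))
im,X=wcloud(); bands(X,(.582,.282),.065,((.042,.048),(.08,.09)),'strap')"
```

```text
pos [0.5833 0.2819 0.0518] yaw_y 87.82 tilt [-0.001  0.    -1.   ] -> tool shift [0.0003 0.0001 0.0008] rz 64.8
tilt fix rx,ry deg [ 0.   -0.08  0.  ]
14.976501236376329 [0.14658284 0.35832256 0.62771168] [-0.02186468 -0.01840356  0.07526758] [-0.77  0.65  0.32  1.77 -0.27  0.77  1.21]
strap 0.042 0.048 1779 (array([582.9, 281.8]), array([18.3, 76.1]), 72.0) mean [0.5599 0.2899 0.0435] z [0.0427 0.0435 0.0443]
strap 0.08 0.09 3291 (array([580.9, 278.8]), array([33.5, 41.7]), 64.7) mean [0.5779 0.2821 0.085 ] z [0.0828 0.0852 0.0866]
```

```bash
python3 -c "
from h import *
im,X=wcloud(); cv2.imwrite('pics/w3.png',cv2.resize(im[120:380,200:440],None,fx=2.2,fy=2.2))"
```

```text
(no output)
```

View pics/w3.png

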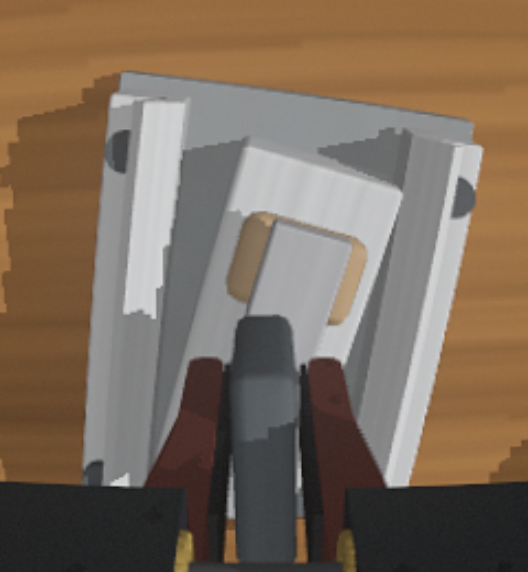

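The clamp is braced against the rails and the wing lies straight between the pads at (265,400) in the crop. The clamp has twisted to about -18° and the knob is at about 0.5 rad. I'll continue the turn.

>>> drive_tool:
  plan: [0.0, 0, 0, 0, 0, 0, 7, 0.0, 0, 0, 0, 0, 0, 7, 0.0, 0, 0, 0, 0, 0, 7, 0.0, 0, 0, 0, 0, 0, 7, 0.0, 0, 0, 0, 0, 0, 7, 0.0, 0, 0, 0, 0, 0, 7, 0.0, 0, 0, 0, 0, 0, 7, 0.0, 0, 0, 0, 0, 0, 7, 0.0, 0, 0, 0, 0, 0, 3, 0.0, 0, 0, 0, 0, 0, 0]

```text
clock: 12.05
position: [0.5832, 0.2815, 0.0517]
tool_rot: [-1.604, -2.697, 0.0]
ft_force: [-0.9, -0.3, 0.9]
width: 0.176
```

```bash
python3 -c "
from h import *
rel(.583,.282,.051,23); tilt(); s=pose()[2]; print(s['width']*87.8,s['ft_force'],s['moment'],s['joint_positions'].round(2))
im,X=wcloud(); bands(X,(.582,.282),.065,((.042,.048),(.08,.09)),'strap')"
```

```text
pos [0.5832 0.2815 0.0517] yaw_y 28.51 tilt [-0.003  0.002 -1.   ] -> tool shift [0.0005 0.0001 0.0007] rz 5.5
tilt fix rx,ry deg [-0.11 -0.18  0.  ]
15.41923619309174 [-0.89568731 -0.26369489  0.93850049] [-0.12330561  0.05812988  0.04130254] [-0.95  0.7   0.58  1.78 -0.51  0.82  0.38]
strap 0.042 0.048 1818 (array([583. , 281.8]), array([18.7, 76.3]), 71.4) mean [0.5625 0.2895 0.0436] z [0.0428 0.0436 0.0445]
strap 0.08 0.09 3271 (array([584.9, 285.8]), array([33.2, 41.3]), 50.5) mean [0.5806 0.2864 0.0851] z [0.0829 0.0853 0.0866]
```

>>> drive_tool:
  plan: [0.0, 0, 0, 0, 0, 0, 4, 0.0, 0, 0, 0, 0, 0, 0, 0.05, 0, 0, 0, 0, 0, 0, 0.05, 0, 0, 0, 0, 0, 0, 0.05, 0, 0, 0, 0, 0, 0, 0.05, 0, 0, 0, 0, 0, 0, 0.05, 0, 0, 0, 0, 0, 0, 0.05, 0, 0, 0, 0, 0, 0]

```text
clock: 12.9
position: [0.583, 0.2817, 0.0515]
tool_rot: [-1.678, -2.649, -0.001]
ft_force: [-0.0, -0.1, 0.6]
width: 0.569
```

>>> drive_tool:
  plan: [0.05, 0, 0, -0.01, 0, 0, 0, 0.05, 0, 0, -0.02, 0, 0, 0, 0.05, 0, 0, -0.03, 0, 0, 0, 0.05, 0, 0, -0.03, 0, 0, 0, 0.05, 0, 0, 0, 0, 0, 0, 0.05, 0, 0, 0, 0, 0, 0]

```text
clock: 13.5
position: [0.5833, 0.281, 0.147]
tool_rot: [-1.678, -2.649, -0.0]
ft_force: [-0.2, -0.3, -1.3]
width: 0.57
```

```bash
python3 -c "
from h import *
p,R,s=pose(); print(p,s['clock'],s['ft_force'])
im,X=wcloud(); cv2.imwrite('pics/w4.png',im)
bands(X,(.583,.282),.065,((.042,.048),(.08,.09)),'strap,wing')
bands(X,(.581,.281),.085,((.004,.012),(.018,.04)),'jig'); plane(X,(.583,.282),.03,.041,.047)
Y=cloud('scene',imaging.camera('scene')[1]); bands(Y,np.array([.535,-.08]),.06,((.05,.085),(.006,.024)),'round')"
```

```text
[0.58327966 0.28103216 0.14702157] 13.5 [-0.22564271 -0.27413534 -1.31828564]
strap,wing 0.042 0.048 1652 (array([583.1, 281.9]), array([18.6, 76. ]), 71.6) mean [0.5816 0.2824 0.0437] z [0.0429 0.0437 0.0446]
strap,wing 0.08 0.09 1163 (array([582.7, 281.9]), array([11.6, 43.4]), 25.7) mean [0.5824 0.2831 0.0852] z [0.0837 0.0853 0.0864]
jig 0.004 0.012 3024 (array([581.5, 282.6]), array([ 91.9, 124.9]), 80.5) mean [0.5689 0.2899 0.0078] z [0.0067 0.0077 0.0089]
jig 0.018 0.04 9569 (array([581.5, 281.9]), array([ 90.8, 116.2]), 80.1) mean [0.579  0.2879 0.0275] z [0.0233 0.0274 0.0317]
plane slopes deg [-0.1  -0.31] z 0.0437 1154
round 0.05 0.085 251 (array([534.8, -79.9]), array([13.6, 44. ]), 56.6) mean [ 0.5373 -0.0789  0.0672] z [0.054  0.0682 0.077 ]
round 0.006 0.024 402 (array([540.3, -72.7]), array([53.5, 68.9]), 61.1) mean [ 0.5516 -0.0721  0.0168] z [0.0091 0.0182 0.0206]
```

View pics/w4.png

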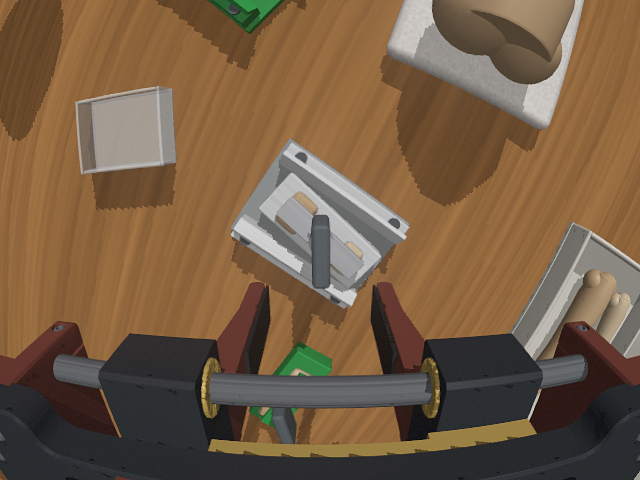

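The clamp lies flat between the rails at (320,235) with its wing turned at (321,250), and the gripper is clear. The knob is now about 1.59 rad, a turn of about 87°.

```bash
python3 -c "
from plant import manip
print(manip.close_job())"
```

```text
the job is handed in; nothing more can be done
None
```

The oblong clamp is in the grey jig with its wing knob tightened, the gripper has let go and lifted clear, and the job is handed in. The robot's clock read about 13.5 s at the end.

- **Placing:** the last wrist view puts the clamp about 2 mm from the middle of the rails, lying flat to within about 0.3°. It is twisted about 8° against the rails, as expected while they brace it.
- **Tightening:** the wing turned clockwise about 87° relative to the clamp. The knob went from about 0.07 to about 1.59 rad, past the 1.0 that counts as tight.
- **Round clamp:** its measured position agrees with the first view to within about 0.5 mm.

Three things did not go to plan:
- **First pinch:** the fingers were still closing as I lifted, so the clamp was carried by only the top 13 mm of its wing. It held, and I regripped lower before turning.
- **Gripper reading:** the second grip read about 15 mm opening against the wing's 12 mm. I didn't find out why, but the wing turned with the tool.
- **Camera disagreement:** the scene and side cameras differed by up to about 5 mm, so I went by the wrist camera.

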